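# Find the fullest of three unlabelled tins by hefting them

### The job

The next food parcel needs the fullest of the three identical unlabelled tins on the sorting board, and only their weight tells. Working in order from the end of the board with the raised grip block, heft each tin straight up above its place, at least 5 cm off the board, for about a second, and set the lighter ones gently back upright where they stood, without dropping any and without disturbing the other groceries. Finish while holding the heaviest tin up: gripped, still, upright and about 10 cm clear above the board, with the other two back in their places.

Things in the scene. Friction and masses are not known exactly. Their poses are not given: they have to be found in the camera images.
- board: flat wooden sorting board fixed on the table, 110 x 440 mm, 12 mm thick; a raised wooden grip block (22 mm thick, top 40 mm above the table) crosses its +y end, the robot's left. Origin on the table surface below the middle marked place; y runs along the row of places towards the grip-block end, x across the board, away from the robot, z up
- place_1 (a point): centre of the ring (88 mm across) that marks the first place, next to the grip block, on the board's top face, 12 mm above the table; places are 130 mm apart; a tin stands within about 8 mm of it
- place_2 (a point): centre of the ring (88 mm across) that marks the second (middle) place, on the board's top face, 12 mm above the table; places are 130 mm apart; a tin stands within about 8 mm of it
- place_3 (a point): centre of the ring (88 mm across) that marks the third place, at the far end from the grip block, on the board's top face, 12 mm above the table; places are 130 mm apart; a tin stands within about 8 mm of it
- tin_k_mid (a point): centre (half-way up) of one of three outwardly identical closed tins of bare steel: plain upright cylinder 64 mm across, 92 mm tall (straight side 88 mm, then a 4 mm lid 52 mm across), z up; its underside is 46 mm below this point, its centre 58 mm above the table as it stands. The tins differ only in hidden weight, 0.12 to 0.45 kg; the heaviest outweighs both the others by at least 0.15 kg. Any tin may stand on any place
- tin_m_mid (a point): centre (half-way up) of one of three outwardly identical closed tins of bare steel: plain upright cylinder 64 mm across, 92 mm tall (straight side 88 mm, then a 4 mm lid 52 mm across), z up; its underside is 46 mm below this point, its centre 58 mm above the table as it stands. The tins differ only in hidden weight, 0.12 to 0.45 kg; the heaviest outweighs both the others by at least 0.15 kg. Any tin may stand on any place
- tin_r_mid (a point): centre (half-way up) of one of three outwardly identical closed tins of bare steel: plain upright cylinder 64 mm across, 92 mm tall (straight side 88 mm, then a 4 mm lid 52 mm across), z up; its underside is 46 mm below this point, its centre 58 mm above the table as it stands. The tins differ only in hidden weight, 0.12 to 0.45 kg; the heaviest outweighs both the others by at least 0.15 kg. Any tin may stand on any place
- jam_jar: bystander, to be left alone: closed jam jar, 62 mm across, 85 mm tall; loose on the table, origin at the centre of its underside
- olive_jar: bystander, to be left alone: closed jar, 66 mm across, 110 mm tall; loose on the table, origin at the centre of its underside
- pea_can: bystander, to be left alone: small green can, 60 mm across, 75 mm tall; loose on the table, origin at the centre of its underside
- fish_can: bystander, to be left alone: flat can, 72 mm across, 34 mm tall; loose on the table, origin at the centre of its underside
- raisin_box: bystander, to be left alone: small flat box, 50 x 80 x 25 mm; loose on the table, origin at the centre of its underside
- cream_carton: bystander, to be left alone: small carton, 54 x 54 mm, 122 mm tall with its cap; loose on the table, origin at the centre of its underside
Mind the look-alikes: they are no part of the job. Leave any yellow look-alike of the part that bears tin_k_mid alone.

How it is judged:
By the outcome, as a careful person would: the job done as asked, in the order asked, and still so for the second after the job is handed in, while the arm keeps its last pose, push and grip.
It also fails if it takes over 72 s, if anything falls off the work surface, if the arm or the gripper's body presses on something with over 40 N, if the wrist force passes 120 N, or if a joint passes its speed limit or range.

### The arm

A 6-joint arm with a two-finger parallel gripper is mounted at the origin on the work surface. World frame = base frame: x ahead of the robot, y to its left, z up, the work surface at z = 0. Lengths are in m, angles in degrees, forces in N, time in s.
With the tool pointing down it reaches from about 0.4 to 0.825 m from the base axis. Payload 7 kg.
Tool frame: the origin (TCP) lies on the centre line of the jaws, within the pads' length; the fingertips stand 19 mm ahead of it and the grasp point (between the pads) is the TCP; z points along the fingers, y is the line along which they close (so a half turn about z gives the same grasp; the last joint's range is limited). The gripper opens to 88 mm and grips with 3 to 60 N. Pads are 19 mm wide; open, the fingers measure 130 mm over their backs; the gripper's body (78 mm by 193 mm) begins 47 mm behind the grasp point.
Start: joints at [91.163, 20.546, 0.682, 0, -70.136, -16.507], TCP at [0.179, 0.651, 0.246] pointing down, gripper open.
Joint ranges: [-176.03, 176.03], [-82.01, 121.73], [-58.28, 71.71], [-173.87, 95.51], [-174.79, -0.11], [-173.66, 173.66]. Speed limits (degrees/s): [136.94, 136.94, 172.46, 180, 180, 180].

### API

Orientations are given as [roll, pitch, yaw] about the fixed x, y, z axes, in that order (R = Rz(yaw) Ry(pitch) Rx(roll)).
In Python, from plant import get_state, capture, close_job gives the robot as it stands.
- The arm moves only by the tool apply_moves, never from a script. Its argument "targets" is a list of rows, each a list of 7 numbers: the opening, from 0 (shut) to 1 (fully open), then the shift along the tool's x, y, z normalised to -1 to 1, where 1 is 1000 mm, then the turn, a rotation vector about the tool's x, y, z normalised to -1 to 1, where 1 is 90 degrees. In form: [[claw, tx, ty, tz, ax, ay, az], ...]. A call has 1 to 20 rows; each row shifts and turns the commanded pose from where the row before left it, along the tool's axes as they then stand; what a row does not reach is not made up. A row lasts 1/12 s, in which the tool goes at most 41.7 mm and 7.16 degrees, less where a joint would pass 70% of its speed; a pose out of reach is approached as far as the arm can. A call with a number of a shift or a turn outside -1 to 1 is refused whole. A call with a gripper value outside its range is refused whole. The fingers move at their own pace and stop on an object; "newtons" is the grip in N (left out, the last holds). Time passes only in rows, so rows that do not move let the fingers close. It gives the time, the measured TCP pose, the force, the opening and the grip force at its end, in the units of the state.
- get_state(): the state, without advancing time (a new reading comes with each control period).
- capture(name): name is "side" or "top"; returns a dict with "frame" (384x512x3 uint8, red, green, blue), "range_z" (384x512 float32, m along the optical axis (not along the pixel's ray), 0 where there is no reading), "camera_matrix" (3x3 intrinsics, pixels), "T" (4x4, takes a point from camera to world coordinates). Camera axes: x right, y down, z forward; pixel columns grow to the right and rows downward; lengths in m; the calibration is good to about 2 mm. A picture is of the moment at which its call begins.
- close_job(): hands the job in; it is judged then, once.
The state is a dict: "time_s": time; "joints": joint angles; "qd": joint speeds; "joint_torque": joint torques, N m; "tcp_pos": TCP position; "eef_rot": TCP orientation; "contact_force": force on the tool from outside, world axes, zero at the start; "moment": the same for the moment, N m; "gripper_width": finger opening in m; "gripper_force": force on a finger pad.
Only numpy, scipy, OpenCV 4.12 (cv2) and the standard library are available. Lean on these libraries where they do the work, as an engineer would, in place of code of your own. Each camera call takes 0.05 s, during which the arm holds its last target. There are 200 camera calls.

## Working session

There is one attempt and no reset: what is moved stays moved. The work goes in short steps, Python scripts to look and compute and a tool call to move; the robot and the scene stay as the last step left them, time stands still between calls to the robot, and variables do not carry over. Pictures are saved under pics/ and viewed, at most 10 in all, crops included, and the job is handed in when it is done.

Besides the shell and the picture viewer there is one more tool, called by a JSON object that holds its "op" and its "data", one argument or row to a line. apply_moves: Moves the arm, as the interface text tells. Scaled input: -1 to 1 covers 1000 mm each way for a shift and 90 degrees each way for a turn. Its arguments: {"type":"object","properties":{"targets":{"type":"array","items":{"type":"array","items":{"type":"number"}}},"newtons":{"type":"number"}},"required":["targets"]}

```bash
mkdir -p pics
cat > h.py <<'E'
import numpy as np, cv2
from plant import get_state, capture, close_job
def cloud(c):
    K=c["camera_matrix"];z=c["range_z"];v,u=np.mgrid[:z.shape[0],:z.shape[1]]
    P=np.stack([(u-K[0,2])/K[0,0]*z,(v-K[1,2])/K[1,1]*z,z],-1)
    W=P@c["T"][:3,:3].T+c["T"][:3,3]; W[z==0]=np.nan
    return W
E
python3 - <<'E'
from h import *
print(get_state())
for n in("top","side"):
    c=capture(n); np.savez(n+".npz",**c); print(n,c["T"].round(3).tolist(),c["camera_matrix"].tolist())
    cv2.imwrite(f"pics/{n}0.png",c["frame"][...,::-1])
E
```

```text
{'time_s': 0.0, 'joints': array([ 9.11627239e+01,  2.05923341e+01,  6.35551655e-01, -2.03581168e-02,
       -7.01365994e+01, -1.65070852e+01]), 'qd': array([-0.03527731, -0.06106722,  0.07708118,  0.01283815, -0.00475302,
       -0.04015297]), 'joint_torque': array([ 1.12222126e-03, -5.82722318e+01,  2.93054867e+01,  6.99725077e+00,
        6.98208998e-03, -1.50906371e-04]), 'tcp_pos': array([0.17851681, 0.65050154, 0.24462528]), 'eef_rot': array([ 1.79905029e+02, -8.18631278e-03, -1.53512873e+01]), 'contact_force': array([-0.42943083, -0.03476767, -0.35843284]), 'moment': array([ 0.00066348, -0.02291559, -0.03338451]), 'gripper_force': 0.0, 'gripper_width': 0.08749458052044225}
top [[0.003, -0.985, 0.173, 0.372], [-1.0, -0.001, 0.011, 0.041], [-0.011, -0.173, -0.985, 1.107], [0.0, 0.0, 0.0, 1.0]] [[469.3126670885384, 0.0, 249.31813913336003], [0.0, 469.3126670885384, 191.38422169501428], [0.0, 0.0, 1.0]]
side [[-0.948, -0.173, 0.267, 0.318], [-0.318, 0.538, -0.781, 0.816], [-0.008, -0.825, -0.565, 0.651], [0.0, 0.0, 0.0, 1.0]] [[368.541151134171, 0.0, 259.1214207825215], [0.0, 368.541151134171, 186.1960220009978], [0.0, 0.0, 1.0]]
```

View pics/top0.png

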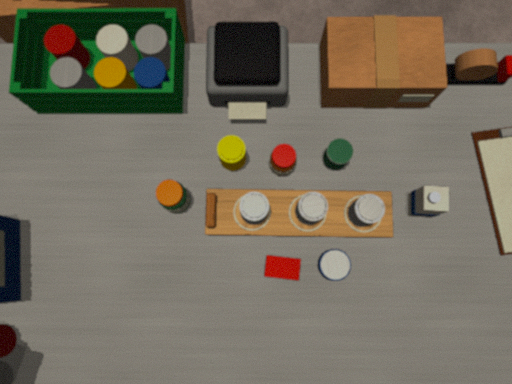

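View pics/side0.png

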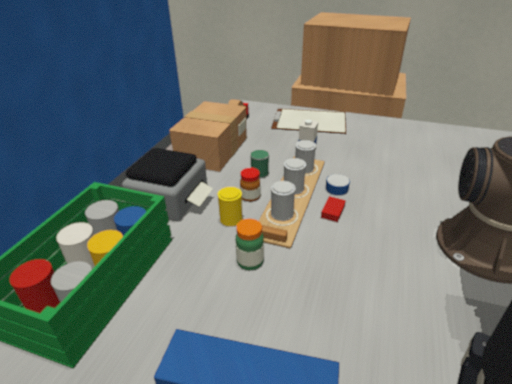

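The top view shows the board with its grip block at (211,210). Bare steel tins stand at (254,207), (312,207) and (369,209), which are places 1, 2 and 3. The yellow look-alike at (231,151) is off the board. Grey tins at (66,72) and (151,39) are in the crate, so they aren't part of the job. The three on the board's rings fit the description. Next I'll measure them and enlarge that area.

Run:
```python
from h import *
c=dict(np.load("top.npz")); W=cloud(c); f=c["frame"]
print("table z",np.nanmedian(W[300:330,150:400,2]),"board z",np.nanmedian(W[225:235,275:285,2]), np.nanmedian(W[192:232,281:284,2]))
def top(u,v,r,lo,hi,name):
    S=W[v-r:v+r,u-r:u+r].reshape(-1,3); S=S[(S[:,2]>lo)&(S[:,2]<hi)]
    (x,y),R=cv2.minEnclosingCircle(S[:,:2].astype(np.float32))
    print(name,len(S),"mid",((S.min(0)+S.max(0))/2).round(4),"ext",np.ptp(S,0).round(4),"circ",round(x,4),round(y,4),round(R,4))
for i,(u,v) in enumerate([(254,207),(312,207),(369,209)]):
    top(u,v,26,.090,.12,f"tin{i+1}"); top(u,v,26,.102,.12,f"lid{i+1}")
for n,u,v in[("yellow",231,151),("jam",284,156),("pea",339,152),("olive",170,193),("cream",431,200),("fish",335,265),("raisin",283,268)]: top(u,v,24,.02,.2,n)
b=(abs(W[...,2]-.012)<.004); m=np.zeros_like(b); m[185:242,200:396]=1
q=np.argwhere(b&m); Q=W[b&m][:,:2].astype(np.float32)
hsv=cv2.cvtColor(f,cv2.COLOR_RGB2HSV); 
Q=W[m&(hsv[...,1]>90)&(W[...,2]>.006)&(W[...,2]<.05)][:,:2].astype(np.float32)
print("board",cv2.minAreaRect(Q))
g=W[m&(abs(W[...,2]-.04)<.006)&(hsv[...,1]>90)]; g=g[g[:,1]>.1];print("block",g.mean(0),np.ptp(g,0))
cv2.imwrite("pics/crop.png",cv2.resize(f[130:290,150:460,::-1],None,fx=2.5,fy=2.5,interpolation=2))
```

```text
table z -1.4737271039733102e-05 board z 0.011414382734005635 0.012236177985010421
tin1 684 mid [0.5162 0.0429 0.1008] ext [0.0617 0.0608 0.0168] circ 0.5167 0.0433 0.0322
lid1 427 mid [0.5159 0.0439 0.1056] ext [0.0611 0.0583 0.0072] circ 0.5158 0.0417 0.0315
tin2 696 mid [ 0.5163 -0.0838  0.0994] ext [0.0629 0.0633 0.0179] circ 0.5168 -0.0845 0.0324
lid2 404 mid [ 0.5162 -0.0835  0.1052] ext [0.0566 0.0627 0.0063] circ 0.5167 -0.084 0.032
tin3 719 mid [ 0.5116 -0.2067  0.0999] ext [0.0635 0.0636 0.0191] circ 0.5126 -0.2071 0.0329
lid3 390 mid [ 0.5121 -0.2057  0.1058] ext [0.0609 0.059  0.0074] circ 0.5121 -0.2068 0.0319
yellow 797 mid [0.6477 0.0948 0.0591] ext [0.065  0.0632 0.0779] circ 0.6479 0.094 0.0329
jam 673 mid [ 0.6314 -0.0235  0.0553] ext [0.0581 0.0621 0.0694] circ 0.6336 -0.0235 0.0316
pea 701 mid [ 0.6468 -0.1514  0.0507] ext [0.0612 0.0601 0.0598] circ 0.6474 -0.151 0.0313
olive 856 mid [0.5419 0.2252 0.0688] ext [0.0614 0.0626 0.0939] circ 0.5441 0.2265 0.0331
cream 1079 mid [ 0.5323 -0.3466  0.073 ] ext [0.057  0.0574 0.1058] circ 0.5324 -0.3476 0.0389
fish 818 mid [ 0.3929 -0.1392  0.0305] ext [0.0694 0.0704 0.0185] circ 0.3929 -0.1399 0.0363
raisin 773 mid [ 0.386  -0.0212  0.0256] ext [0.0561 0.0824 0.011 ] circ 0.3857 -0.0212 0.0454
board ((0.5142539739608765, -0.06180407106876373), (0.43897101283073425, 0.109899140894413), 89.25923919677734)
block [0.51562063 0.14259559 0.03934215] [0.0790512  0.02166323 0.01084319]
```

View pics/crop.png

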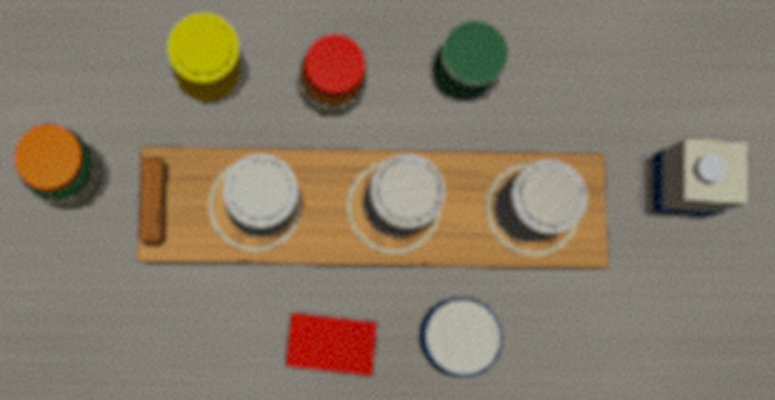

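The enlarged crop confirms it: three bare steel tins on the board's rings at crop (262,193), (407,192) and (548,197). The yellow can at (204,48) stands off the board. I measured the tins at world (0.516, 0.043), (0.516, -0.084) and (0.512, -0.207), with the tops at about 0.104 as expected. I'll close along y and grip at z≈0.08, so the gripper body clears the neighbours.

{"op": "apply_moves", "data": {
  "targets": [
    [1,0,0,0,0,0,-0.0569],
    [1,0,0,0,0,0,-0.0569],
    [1,0,0,0,0,0,-0.0569],
    [1,0.017,0.0305,0,0,0,0],
    [1,0.017,0.0305,0,0,0,0],
    [1,0.017,0.0305,0,0,0,0],
    [1,0.017,0.0305,0,0,0,0],
    [1,0.017,0.0305,0,0,0,0],
    [1,0.017,0.0305,0,0,0,0],
    [1,0.017,0.0305,0,0,0,0],
    [1,0.017,0.0305,0,0,0,0],
    [1,0.017,0.0305,0,0,0,0],
    [1,0.017,0.0305,0,0,0,0],
    [1,0.017,0.0305,0,0,0,0],
    [1,0.017,0.0305,0,0,0,0],
    [1,0.017,0.0305,0,0,0,0],
    [1,0.017,0.0305,0,0,0,0],
    [1,0.017,0.0305,0,0,0,0],
    [1,0,0,0,0,0,0],
    [1,0,0,0,0,0,0]
  ],
  "newtons": 25
}}

```text
time_s: 1.77
tcp_pos: [0.4342, 0.1918, 0.2453]
eef_rot: [180.0, 0.0, -0.2]
contact_force: [0.3, 0.4, -0.1]
gripper_width: 0.0875
gripper_force: 0.0
```

{"op": "apply_moves", "data": {
  "targets": [
    [1,0.0164,0.0298,0,0,0,0],
    [1,0.0164,0.0298,0,0,0,0],
    [1,0.0164,0.0298,0,0,0,0],
    [1,0.0164,0.0298,0,0,0,0],
    [1,0.0164,0.0298,0,0,0,0],
    [1,0,0,0,0,0,0],
    [1,0,0,0.03,0,0,0],
    [1,0,0,0.03,0,0,0],
    [1,0,0,0,0,0,0],
    [1,0,0,0,0,0,0]
  ]
}}

```text
time_s: 2.6
tcp_pos: [0.5149, 0.045, 0.1847]
eef_rot: [179.9, 0.2, 0.1]
contact_force: [-0.5, 1.1, 0.4]
gripper_width: 0.0881
gripper_force: 0.0
```

Run:
```python
from h import *
print(get_state()["tcp_pos"])
c=capture("side"); W=cloud(c)
# per tin: points on side wall between z .03 and .09 -> circle fit with fixed radius
from scipy.optimize import least_squares
for x,y in[(.516,.043),(.516,-.084),(.512,-.207)]:
    m=(np.hypot(W[...,0]-x,W[...,1]-y)<.045)&(W[...,2]>.025)&(W[...,2]<.095); S=W[m]
    r=least_squares(lambda p:np.hypot(S[:,0]-p[0],S[:,1]-p[1])-.032,[x,y],loss="soft_l1",f_scale=.002)
    print(r.x.round(4),len(S))
cv2.imwrite("pics/s1.png",cv2.resize(c["frame"][60:300,180:420,::-1],None,fx=2.4,fy=2.4))
```

```text
[0.5149027  0.04498461 0.18472025]
[0.5165 0.042 ] 497
[ 0.5168 -0.0856] 340
[ 0.512  -0.2081] 266
```

View pics/s1.png

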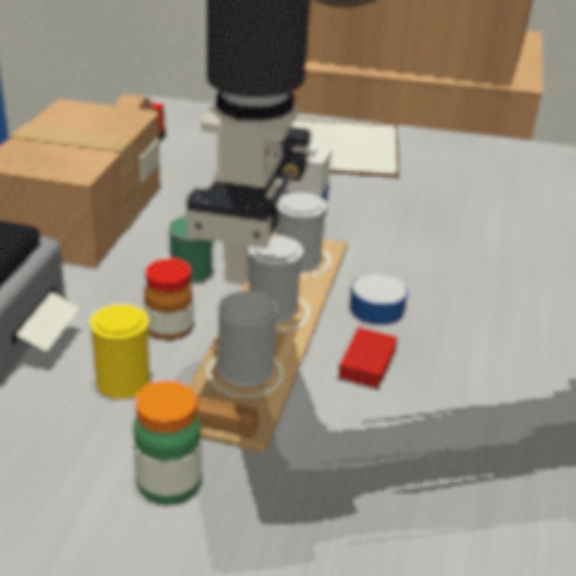

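The side view shows the open gripper above the tins, with its fingers at crop (240,260) and tin 1 free at (248,335). The side fit puts tin 1 at (0.5165, 0.042), which agrees with the top view. I'll descend, grip gently and lift.

{"op": "apply_moves", "data": {
  "targets": [
    [1,0.0015,0.0025,0.02,0,0,0],
    [1,0,0,0.025,0,0,0],
    [1,0,0,0.025,0,0,0],
    [1,0,0,0.02,0,0,0],
    [1,0,0,0.014,0,0,0],
    [1,0,0,0,0,0,0],
    [1,0,0,0,0,0,0],
    [0,0,0,0,0,0,0],
    [0,0,0,0,0,0,0],
    [0,0,0,0,0,0,0],
    [0,0,0,0,0,0,0],
    [0,0,0,0,0,0,0],
    [0,0,0,0,0,0,0],
    [0,0,0,0,0,0,0],
    [0,0,0,0,0,0,0],
    [0,0,0,0,0,0,0]
  ],
  "newtons": 25
}}

```text
time_s: 3.98
tcp_pos: [0.5179, 0.0423, 0.0824]
eef_rot: [-180.0, -0.1, 0.0]
contact_force: [-2.0, 1.6, 6.4]
gripper_width: 0.0635
gripper_force: 25.0
```

{"op": "apply_moves", "data": {
  "targets": [
    [0,0,0,-0.005,0,0,0],
    [0,0,0,-0.015,0,0,0],
    [0,0,0,-0.02,0,0,0],
    [0,0,0,-0.02,0,0,0],
    [0,0,0,-0.015,0,0,0],
    [0,0,0,-0.005,0,0,0],
    [0,0,0,0,0,0,0],
    [0,0,0,0,0,0,0],
    [0,0,0,0,0,0,0],
    [0,0,0,0,0,0,0],
    [0,0,0,0,0,0,0],
    [0,0,0,0,0,0,0],
    [0,0,0,0,0,0,0],
    [0,0,0,0,0,0,0],
    [0,0,0,0,0,0,0],
    [0,0,0,0,0,0,0]
  ]
}}

```text
time_s: 5.32
tcp_pos: [0.5173, 0.042, 0.1615]
eef_rot: [-180.0, 0.0, 0.0]
contact_force: [-0.3, 0.4, -1.6]
gripper_width: 0.0635
gripper_force: 25.0
```

```bash
cat > w.py <<'E'
from h import *
F=[];Q=[]
for i in range(4):
    c=capture("side"); s=get_state(); F.append(np.r_[s["contact_force"],s["moment"]]);Q.append(s["joint_torque"])
W=cloud(c); x,y,z=s["tcp_pos"]
m=(np.hypot(W[...,0]-x,W[...,1]-y)<.036)&(W[...,2]<z+.012)&(W[...,2]>.025); print("lowest tin pt",np.nanpercentile(W[m][:,2],[1,5,99]).round(4),m.sum())
print(s["time_s"],s["tcp_pos"].round(4),s["eef_rot"].round(2),np.mean(F,0).round(3),np.std(F,0).round(2),np.mean(Q,0).round(2),s["gripper_width"],s["gripper_force"])
E
python3 w.py
```

```text
lowest tin pt [0.0933 0.0967 0.1715] 499
5.5167 [0.5174 0.042  0.1616] [-1.8e+02 -1.0e-02  2.0e-02] [-0.251  0.073 -2.109 -0.048  0.011 -0.008] [0.27 0.36 0.43 0.02 0.02 0.01] [  0.   -40.68  26.05   6.25   0.09   0.  ] 0.06374002356883354 24.998888969421387
```

Tin 1 weighs about 2.1 N and hangs 8 cm up without slipping. Now I'll set it back gently.

{"op": "apply_moves", "data": {
  "targets": [
    [0,0,0,0.005,0,0,0],
    [0,0,0,0.015,0,0,0],
    [0,0,0,0.02,0,0,0],
    [0,0,0,0.015,0,0,0],
    [0,0,0,0.01,0,0,0],
    [0,0,0,0.005,0,0,0],
    [0,0,0,0.003,0,0,0],
    [0,0,0,0.002,0,0,0],
    [0,0,0,0.001,0,0,0],
    [0,0,0,0.001,0,0,0],
    [0,0,0,0.001,0,0,0],
    [0,0,0,0,0,0,0],
    [0,0,0,0,0,0,0],
    [0,0,0,0,0,0,0]
  ]
}}

```text
time_s: 6.68
tcp_pos: [0.5174, 0.0421, 0.0838]
eef_rot: [-180.0, -0.0, 0.0]
contact_force: [-0.2, 0.1, -2.1]
gripper_width: 0.0636
gripper_force: 25.0
```

{"op": "apply_moves", "data": {
  "targets": [
    [0,0,0,0.0005,0,0,0],
    [0,0,0,0.0005,0,0,0],
    [0,0,0,0.0005,0,0,0],
    [0,0,0,0,0,0,0],
    [0,0,0,0,0,0,0],
    [0,0,0,0,0,0,0]
  ]
}}

```text
time_s: 7.18
tcp_pos: [0.5174, 0.0421, 0.0824]
eef_rot: [-180.0, -0.0, 0.0]
contact_force: [-2.1, 0.0, 5.7]
gripper_width: 0.0635
gripper_force: 25.0
```

Contact is established, so the tin is down. I'll release, rise and go over tin 2 at (0.5165, -0.085).

{"op": "apply_moves", "data": {
  "targets": [
    [1,0,0,0,0,0,0],
    [1,0,0,0,0,0,0],
    [1,0,0,0,0,0,0],
    [1,0,0,0,0,0,0],
    [1,0,0,0,0,0,0],
    [1,0,0,0,0,0,0],
    [1,0,0,-0.01,0,0,0],
    [1,0,0,-0.025,0,0,0],
    [1,0,0,-0.025,0,0,0],
    [1,0,0,-0.025,0,0,0],
    [1,0,0,0,0,0,0],
    [1,0,0.03,0,0,0,0],
    [1,0,0.03,0,0,0,0],
    [1,0,0.03,0,0,0,0],
    [1,-0.001,0.027,0,0,0,0],
    [1,0,0.01,0,0,0,0],
    [1,0,0,0,0,0,0],
    [1,0,0,0,0,0,0],
    [1,0,0,0,0,0,0]
  ]
}}

```text
time_s: 8.77
tcp_pos: [0.5165, -0.0844, 0.1673]
eef_rot: [-180.0, -0.0, 0.0]
contact_force: [-0.8, -0.1, -0.7]
gripper_width: 0.0875
gripper_force: 0.0
```

```bash
cat > t.py <<'E'
from h import *
from scipy.optimize import least_squares
s=get_state();print(s["time_s"],s["tcp_pos"].round(4),s["gripper_width"])
for n in("side","top"):
  c=capture(n); W=cloud(c)
  for x,y in[(.5165,.042),(.5168,-.0856),(.512,-.208)]:
    m=(np.hypot(W[...,0]-x,W[...,1]-y)<.045)&(W[...,2]>.025)&(W[...,2]<.095); S=W[m]
    t=W[(np.hypot(W[...,0]-x,W[...,1]-y)<.02)&(W[...,2]<.115)&(W[...,2]>.08)]
    if len(S)<20: continue
    r=least_squares(lambda p:np.hypot(S[:,0]-p[0],S[:,1]-p[1])-.032,[x,y],loss="soft_l1",f_scale=.002)
    print(n,r.x.round(4),len(S),"lid z",np.median(t[:,2]).round(4) if len(t) else None,len(t))
E
python3 t.py
```

```text
8.7667 [ 0.5165 -0.0844  0.1673] 0.08752891609598602
side [0.5161 0.0408] 496 lid z 0.105 100
side [ 0.5168 -0.0856] 335 lid z 0.1048 79
side [ 0.512  -0.2081] 269 lid z 0.1051 47
top [0.5165 0.0422] 48 lid z None 0
top [ 0.5171 -0.0848] 95 lid z 0.1027 8
top [ 0.5123 -0.2071] 98 lid z 0.104 43
```

Tin 1 stands upright in its place, within about 1 mm. Next is tin 2.

{"op": "apply_moves", "data": {
  "targets": [
    [1,0,0,0.01,0,0,0],
    [1,0,0,0.025,0,0,0],
    [1,0,0,0.025,0,0,0],
    [1,0,0,0.017,0,0,0],
    [1,0,0,0.007,0,0,0],
    [1,0,0,0,0,0,0],
    [1,0,0,0,0,0,0],
    [0,0,0,0,0,0,0],
    [0,0,0,0,0,0,0],
    [0,0,0,0,0,0,0],
    [0,0,0,0,0,0,0],
    [0,0,0,0,0,0,0],
    [0,0,0,0,0,0,0],
    [0,0,0,0,0,0,0],
    [0,0,0,0,0,0,0]
  ]
}}

```text
time_s: 10.12
tcp_pos: [0.5168, -0.0848, 0.0837]
eef_rot: [-180.0, -0.1, 0.0]
contact_force: [-0.9, 2.7, 5.7]
gripper_width: 0.0639
gripper_force: 25.0
```

{"op": "apply_moves", "data": {
  "targets": [
    [0,0,0,-0.005,0,0,0],
    [0,0,0,-0.015,0,0,0],
    [0,0,0,-0.02,0,0,0],
    [0,0,0,-0.02,0,0,0],
    [0,0,0,-0.015,0,0,0],
    [0,0,0,-0.005,0,0,0],
    [0,0,0,0,0,0,0],
    [0,0,0,0,0,0,0],
    [0,0,0,0,0,0,0],
    [0,0,0,0,0,0,0],
    [0,0,0,0,0,0,0],
    [0,0,0,0,0,0,0],
    [0,0,0,0,0,0,0],
    [0,0,0,0,0,0,0],
    [0,0,0,0,0,0,0],
    [0,0,0,0,0,0,0]
  ]
}}

```text
time_s: 11.45
tcp_pos: [0.5164, -0.085, 0.163]
eef_rot: [-180.0, 0.0, 0.0]
contact_force: [1.1, -0.1, -4.2]
gripper_width: 0.0638
gripper_force: 25.0
```

```bash
python3 w.py
```

```text
lowest tin pt [0.0941 0.0971 0.174 ] 463
11.65 [ 0.5164 -0.085   0.1631] [-1.8e+02 -0.0e+00  2.0e-02] [ 1.970e-01  1.600e-02 -3.318e+00 -1.200e-02 -5.000e-03 -2.000e-03] [0.2  0.43 0.36 0.01 0.03 0.04] [  0.   -42.28  26.98   6.6    0.08   0.  ] 0.06387993789379592 24.9956676363945
```

Tin 2 reads about 3.3 N. I'll set it back the same way.

{"op": "apply_moves", "data": {
  "targets": [
    [0,0,0,0.005,0,0,0],
    [0,0,0,0.015,0,0,0],
    [0,0,0,0.02,0,0,0],
    [0,0,0,0.015,0,0,0],
    [0,0,0,0.01,0,0,0],
    [0,0,0,0.005,0,0,0],
    [0,0,0,0.003,0,0,0],
    [0,0,0,0.002,0,0,0],
    [0,0,0,0.001,0,0,0],
    [0,0,0,0.001,0,0,0],
    [0,0,0,0.0005,0,0,0],
    [0,0,0,0.0005,0,0,0],
    [0,0,0,0.0005,0,0,0],
    [0,0,0,0.0005,0,0,0],
    [0,0,0,0,0,0,0],
    [0,0,0,0,0,0,0],
    [0,0,0,0,0,0,0]
  ]
}}

```text
time_s: 13.07
tcp_pos: [0.5164, -0.085, 0.0841]
eef_rot: [180.0, -0.0, 0.0]
contact_force: [-0.3, -0.3, -4.5]
gripper_width: 0.0634
gripper_force: 25.0
```

```bash
python3 w.py
```

```text
lowest tin pt [0.0266 0.0293 0.0936] 225
13.2667 [ 0.5164 -0.085   0.0841] [1.8e+02 0.0e+00 2.0e-02] [-5.280e-01  1.540e-01 -4.209e+00 -2.000e-02 -1.000e-02 -4.000e-03] [0.1  0.37 0.65 0.03 0.02 0.02] [ -0.   -46.27  22.96   5.61   0.08   0.  ] 0.06362046975880564 24.995586276054382
```

{"op": "apply_moves", "data": {
  "targets": [
    [0,0,0,0.0005,0,0,0],
    [0,0,0,0,0,0,0],
    [0,0,0,0.0005,0,0,0],
    [0,0,0,0,0,0,0],
    [0,0,0,0,0,0,0]
  ]
}}

```text
time_s: 13.68
tcp_pos: [0.5165, -0.0849, 0.0837]
eef_rot: [180.0, -0.0, 0.0]
contact_force: [-3.8, 2.4, 5.5]
gripper_width: 0.0635
gripper_force: 25.0
```

Tin 2 is down with contact. I'll release it and move over tin 3.

{"op": "apply_moves", "data": {
  "targets": [
    [1,0,0,0,0,0,0],
    [1,0,0,0,0,0,0],
    [1,0,0,0,0,0,0],
    [1,0,0,0,0,0,0],
    [1,0,0,0,0,0,0],
    [1,0,0,0,0,0,0],
    [1,0,0,-0.01,0,0,0],
    [1,0,0,-0.025,0,0,0],
    [1,0,0,-0.025,0,0,0],
    [1,0,0,-0.025,0,0,0],
    [1,0,0,0,0,0,0],
    [1,-0.002,0.03,0,0,0,0],
    [1,-0.002,0.03,0,0,0,0],
    [1,0,0.03,0,0,0,0],
    [1,0,0.023,0,0,0,0],
    [1,0,0.01,0,0,0,0],
    [1,0,0,0,0,0,0],
    [1,0,0,0,0,0,0],
    [1,0,0,0,0,0,0]
  ]
}}

```text
time_s: 15.27
tcp_pos: [0.5124, -0.2074, 0.1682]
eef_rot: [-180.0, -0.0, 0.0]
contact_force: [-0.3, -0.4, -0.4]
gripper_width: 0.088
gripper_force: 0.0
```

```bash
python3 t.py
```

```text
15.2667 [ 0.5124 -0.2074  0.1682] 0.08804788405355066
side [0.5162 0.0409] 493 lid z 0.1048 107
side [ 0.5165 -0.0858] 333 lid z 0.1046 76
side [ 0.5122 -0.2079] 266 lid z 0.105 62
top [0.5166 0.0421] 59 lid z 0.1042 255
top [ 0.5124 -0.2067] 57 lid z 0.1041 20
```

{"op": "apply_moves", "data": {
  "targets": [
    [1,0,0,0.01,0,0,0],
    [1,0,0,0.025,0,0,0],
    [1,0,0,0.025,0,0,0],
    [1,0,0,0.017,0,0,0],
    [1,0,0,0.008,0,0,0],
    [1,0,0,0,0,0,0],
    [1,0,0,0,0,0,0],
    [0,0,0,0,0,0,0],
    [0,0,0,0,0,0,0],
    [0,0,0,0,0,0,0],
    [0,0,0,0,0,0,0],
    [0,0,0,0,0,0,0],
    [0,0,0,0,0,0,0],
    [0,0,0,0,0,0,0],
    [0,0,0,0,0,0,0]
  ]
}}

```text
time_s: 16.62
tcp_pos: [0.5128, -0.208, 0.0837]
eef_rot: [180.0, -0.1, 0.0]
contact_force: [-1.6, 2.0, 6.1]
gripper_width: 0.0638
gripper_force: 25.0
```

{"op": "apply_moves", "data": {
  "targets": [
    [0,0,0,-0.005,0,0,0],
    [0,0,0,-0.015,0,0,0],
    [0,0,0,-0.02,0,0,0],
    [0,0,0,-0.02,0,0,0],
    [0,0,0,-0.015,0,0,0],
    [0,0,0,-0.005,0,0,0],
    [0,0,0,0,0,0,0],
    [0,0,0,0,0,0,0],
    [0,0,0,0,0,0,0],
    [0,0,0,0,0,0,0],
    [0,0,0,0,0,0,0],
    [0,0,0,0,0,0,0],
    [0,0,0,0,0,0,0],
    [0,0,0,0,0,0,0],
    [0,0,0,0,0,0,0],
    [0,0,0,0,0,0,0]
  ]
}}

```text
time_s: 17.95
tcp_pos: [0.5124, -0.208, 0.1631]
eef_rot: [180.0, 0.0, 0.0]
contact_force: [0.3, 0.5, -2.0]
gripper_width: 0.0637
gripper_force: 25.0
```

```bash
python3 w.py
```

```text
lowest tin pt [0.0942 0.0968 0.1737] 407
18.15 [ 0.5124 -0.208   0.1631] [-1.8e+02 -0.0e+00  2.0e-02] [ 0.125  0.037 -2.156 -0.039 -0.003 -0.023] [0.64 0.77 0.39 0.02 0.02 0.  ] [  0.   -45.22  26.34   6.27   0.08   0.  ] 0.06366503862992107 24.99919295310974
```

Tin 3 reads about 2.1 N and joint 4 carries 6.27 N m. Tin 1 gave 2.1 N and 6.25, and tin 2 gave 3.3–4.2 N and 6.60, so tin 2 is clearly the heaviest. I'll set tin 3 back.

{"op": "apply_moves", "data": {
  "targets": [
    [0,0,0,0.005,0,0,0],
    [0,0,0,0.015,0,0,0],
    [0,0,0,0.02,0,0,0],
    [0,0,0,0.015,0,0,0],
    [0,0,0,0.01,0,0,0],
    [0,0,0,0.005,0,0,0],
    [0,0,0,0.003,0,0,0],
    [0,0,0,0.002,0,0,0],
    [0,0,0,0.001,0,0,0],
    [0,0,0,0.001,0,0,0],
    [0,0,0,0.0005,0,0,0],
    [0,0,0,0.0005,0,0,0],
    [0,0,0,0.0005,0,0,0],
    [0,0,0,0.0005,0,0,0],
    [0,0,0,0,0,0,0],
    [0,0,0,0,0,0,0],
    [0,0,0,0,0,0,0]
  ]
}}

```text
time_s: 19.57
tcp_pos: [0.5124, -0.208, 0.0841]
eef_rot: [180.0, -0.0, 0.0]
contact_force: [-0.1, 0.0, -1.9]
gripper_width: 0.0635
gripper_force: 25.0
```

{"op": "apply_moves", "data": {
  "targets": [
    [0,0,0,0.0005,0,0,0],
    [0,0,0,0,0,0,0],
    [0,0,0,0,0,0,0],
    [0,0,0,0,0,0,0]
  ]
}}

```text
time_s: 19.9
tcp_pos: [0.5125, -0.208, 0.0838]
eef_rot: [180.0, -0.0, 0.0]
contact_force: [-1.9, -0.0, 2.1]
gripper_width: 0.0638
gripper_force: 25.0
```

Tin 3 is touching the board. I'll release it and go back over tin 2 at (0.5165, -0.085).

{"op": "apply_moves", "data": {
  "targets": [
    [1,0,0,0,0,0,0],
    [1,0,0,0,0,0,0],
    [1,0,0,0,0,0,0],
    [1,0,0,0,0,0,0],
    [1,0,0,0,0,0,0],
    [1,0,0,0,0,0,0],
    [1,0,0,-0.01,0,0,0],
    [1,0,0,-0.025,0,0,0],
    [1,0,0,-0.025,0,0,0],
    [1,0,0,-0.025,0,0,0],
    [1,0,0,0,0,0,0],
    [1,0.002,-0.03,0,0,0,0],
    [1,0.002,-0.03,0,0,0,0],
    [1,0,-0.03,0,0,0,0],
    [1,0,-0.023,0,0,0,0],
    [1,0,-0.01,0,0,0,0],
    [1,0,0,0,0,0,0],
    [1,0,0,0,0,0,0],
    [1,0,0,0,0,0,0]
  ]
}}

```text
time_s: 21.48
tcp_pos: [0.5164, -0.0855, 0.1688]
eef_rot: [180.0, -0.0, 0.0]
contact_force: [0.0, -0.4, -0.7]
gripper_width: 0.0874
gripper_force: 0.0
```

```bash
python3 t.py
```

```text
21.4833 [ 0.5164 -0.0855  0.1688] 0.08738758130234005
side [0.5162 0.0409] 493 lid z 0.1046 108
side [ 0.5165 -0.086 ] 327 lid z 0.1047 78
side [ 0.5114 -0.209 ] 267 lid z 0.1048 48
top [0.5165 0.0422] 44 lid z None 0
top [ 0.5167 -0.085 ] 87 lid z 0.1039 11
top [ 0.512  -0.2079] 101 lid z 0.1035 26
```

{"op": "apply_moves", "data": {
  "targets": [
    [1,0,0,0.01,0,0,0],
    [1,0,0,0.025,0,0,0],
    [1,0,0,0.025,0,0,0],
    [1,0,0,0.017,0,0,0],
    [1,0,0,0.008,0,0,0],
    [1,0,0,0,0,0,0],
    [1,0,0,0,0,0,0],
    [0,0,0,0,0,0,0],
    [0,0,0,0,0,0,0],
    [0,0,0,0,0,0,0],
    [0,0,0,0,0,0,0],
    [0,0,0,0,0,0,0],
    [0,0,0,0,0,0,0],
    [0,0,0,0,0,0,0],
    [0,0,0,0,0,0,0]
  ]
}}

```text
time_s: 22.83
tcp_pos: [0.5168, -0.0848, 0.0842]
eef_rot: [-180.0, -0.1, 0.0]
contact_force: [-1.5, 0.9, 6.7]
gripper_width: 0.0637
gripper_force: 25.0
```

{"op": "apply_moves", "data": {
  "targets": [
    [0,0,0,-0.005,0,0,0],
    [0,0,0,-0.015,0,0,0],
    [0,0,0,-0.02,0,0,0],
    [0,0,0,-0.02,0,0,0],
    [0,0,0,-0.02,0,0,0],
    [0,0,0,-0.015,0,0,0],
    [0,0,0,-0.006,0,0,0],
    [0,0,0,0,0,0,0],
    [0,0,0,0,0,0,0],
    [0,0,0,0,0,0,0],
    [0,0,0,0,0,0,0],
    [0,0,0,0,0,0,0],
    [0,0,0,0,0,0,0],
    [0,0,0,0,0,0,0],
    [0,0,0,0,0,0,0],
    [0,0,0,0,0,0,0],
    [0,0,0,0,0,0,0],
    [0,0,0,0,0,0,0],
    [0,0,0,0,0,0,0]
  ]
}}

```text
time_s: 24.42
tcp_pos: [0.5164, -0.085, 0.1846]
eef_rot: [-180.0, -0.0, 0.0]
contact_force: [-0.4, 0.4, -4.0]
gripper_width: 0.0637
gripper_force: 25.0
```

```bash
python3 w.py; python3 -c '
from h import *
c=capture("side");cv2.imwrite("pics/end.png",cv2.resize(c["frame"][60:300,180:420,::-1],None,fx=2.4,fy=2.4))'
```

```text
lowest tin pt [0.1144 0.118  0.1944] 478
24.6167 [ 0.5164 -0.085   0.1846] [-1.8e+02 -1.0e-02  2.0e-02] [ 0.318  0.078 -4.222 -0.034 -0.033 -0.017] [0.57 0.65 0.35 0.02 0.01 0.02] [ -0.   -41.41  27.91   6.82   0.08   0.  ] 0.0633560399382337 24.999517500400543
```

View pics/end.png

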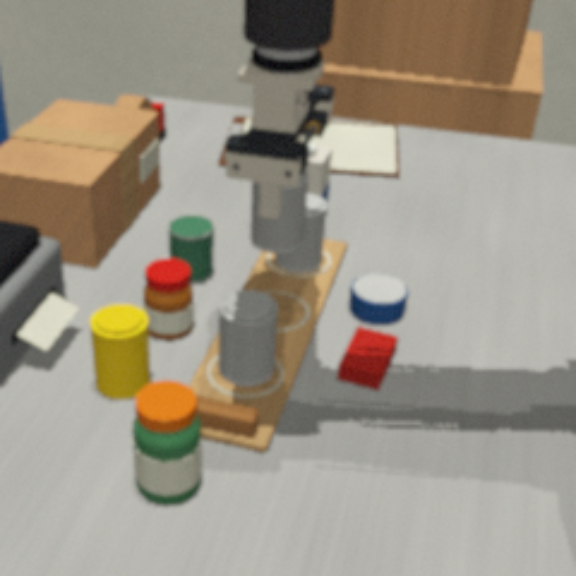

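The picture shows tin 2 held upright at crop (280,215), about 10 cm clear. Tin 1 at (248,335) and tin 3 at (300,235) stand on their rings, and the other groceries haven't moved.

```bash
python3 -c '
from h import *
print(close_job())'
```

```text
the job is handed in; nothing more can be done
None
```

The job is handed in: the tin from place 2 is the heaviest (about 0.4 kg against about 0.2 kg for each of the others) and is held upright about 10 cm above the board, with the other two back upright in their places.

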